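Index a plug gauge at the sensor on a detent slide

TASK

Lay the plug gauge in the two V rests of the slide carriage, with its longer bare measuring end pointing to the sensor's side of the rail, and let go of it. Then take the carriage by its upright finger tab and slide it along the rail towards the sensor until the spring ball clicks into the carriage's notch; stop there, without running on past the notch. Finish still gripping the tab, with the carriage resting in the notch; leave the other things where they are.

Things in the scene. Friction and masses are not known exactly. Their poses are not given: they have to be found in the camera images.
- plug_gauge: Plug gauge: round rod 96 mm long along own y, 160 g, lying on the bench. Dark knurled handle 16 mm in diameter from y = -24 to +36 mm; bare measuring ends: the longer one (24 mm long, 12 mm in diameter) at -y, the shorter one (12 mm long, 16 mm in diameter) at +y. Origin on its underside, 8 mm below the axis, halfway along the rod. It may roll.
- plug_handle (a point): Point on the plug gauge's axis in the middle of the dark handle (6 mm from the rod's middle); grip here, across 16 mm. Lying on the bench it is 8 mm above it.
- plug_long_end (a point): Point on the plug gauge's axis at the tip of its longer measuring end, 54 mm from plug_handle.
- rail: The slide: fixed aluminium base 64 mm wide (x), 340 mm long (y), 10 mm thick, with a guide bar and end stops. Origin at the centre of its underside on the bench. +y is the direction in which the carriage must be slid, +x the side where the sensor stands (away from the robot). Place and yaw differ each time.
- stage (a joint): Carriage position along the rail, m: 0 at the -y end stop, 0.17 at the +y end stop. Starts between 0 and 0.045; the notch is reached somewhere between 0.09 and 0.15 (where the station stands varies). About 1.5 N of friction; stays where it is left. Flat aluminium plate 60 x 136 mm, its top 36 mm above the bench.
- cradle (a point): Where plug_handle belongs on the carriage: axis of a 16 mm rod in the two V rests, midway between them, 61 mm above the bench. Axes as the rail's; the rod lies along x, longer end to +x. Rests: dark 90 degree V forks 6 mm thick at x = -20 and +20 mm (fingers fit between: 34 mm free, down to 25 mm below the axis); mouths 28 mm wide, rims 3 mm above this point.
- tab_top (a point): Centre of the top edge of the carriage's upright steel finger tab, 80 mm above the bench: 10 mm thick along rail y (grip across it), 26 mm wide along x, standing 39 mm clear above its foot (foot top 41 mm above the bench). 72 mm from the cradle, to rail -y.
- notch (a point): The notch in the carriage's +x side face: the middle between two upright round ridges (8 mm in diameter, 12 mm apart centre to centre), level with the cradle along the rail.
- detent (a point): Spring ball plunger of the fixed dark station beside the rail (+x side; sensor on a post behind it, tops 77 mm high). Axes as the rail's. In the notch, point notch coincides with it. Sliding to +y the ball climbs a ridge from 12 mm before the notch (up to about 9 N plus friction), crest 6 mm before, then pulls in, then resists with about 6 N beyond the notch; second crest 6 mm past.
- stepped_shaft: Bystander: bare steel stepped shaft, 105 mm long and 25 mm thick, lying on the bench; leave alone. Origin on the bench below its middle, axis along its y.
- ring_gauge: Bystander: steel ring gauge, 60 mm in diameter and 16 mm high; leave alone. Origin under its centre.
- loupe: Bystander: black standing loupe, 37 mm in diameter and 35 mm high; leave alone. Origin under its centre.

How it is judged:
By the outcome, as a careful person would: the job done as asked, in the order asked, and still so for the second after the job is handed in, while the arm keeps its last pose, push and grip.
It also fails if it takes over 56 s, if anything falls off the work surface, if the arm or the gripper's body presses on something with over 40 N, if the wrist force passes 120 N, or if a joint passes its speed limit or range.

ROBOT

A 7-joint arm with a two-finger parallel gripper is mounted at the origin on the work surface; the furniture and walls round the work are solid. World frame = base frame: x ahead of the robot, y to its left, z up, the work surface at z = 0. Lengths are in m, angles in rad, forces in N, time in s.
With the tool pointing down it reaches from about 0.4 to 0.85 m from the base axis. Payload 10.4 kg.
Tool frame: the origin (TCP) lies at the very end of the fingers, on their centre line; the grasp point (between the pads) lies 19 mm behind it; z points along the fingers, y is the line along which they close (so a half turn about z gives the same grasp; the last joint's range is limited). The gripper opens to 85 mm and grips with 20 to 120 N. Pads are 22 mm wide; open, the fingers measure 114 mm over their backs; the gripper's body (76 mm by 85 mm) begins 54 mm behind the grasp point. The pads swing forward as they close: fully open they stand 13 mm farther back than shut.
Start: joints at [1.12, 0.332, -0.065, 1.46, 0.022, 1.35, -0.088], TCP at [0.259, -0.569, 0.231] pointing down, gripper open.
Joint ranges: [-2.6, 2.6], [-0.5, 2.12], [-1.47, 1.34], [0.16, 2.42], [-1.27, 4.41], [0.06, 2.06], [-2.6, 2.6]. Speed limits (rad/s): [2.22, 2.22, 2.79, 2.79, 3.14, 3.14, 3.14].

INTERFACE

Orientations are given as a unit quaternion [x, y, z, w].
In Python, from workcell import manip, optics gives the robot as it stands.
- The arm moves only by the tool jog_arm, never from a script. Its arguments are lists of equal length, an entry for each row: "dr": the turn, a rotation vector about the tool's x, y, z normalised to -1 to 1, where 1 is 4 degrees, a list of three; "translation": the shift along the tool's x, y, z normalised to -1 to 1, where 1 is 0.025 m, a list of three; "jaw": the opening, from 0 (shut) to 1 (fully open). A call has 1 to 10 rows; each row shifts and turns the commanded pose from where the row before left it, along the tool's axes as they then stand; what a row does not reach is not made up. A row lasts 1/10 s, in which the tool goes at most 50 mm and 8.59 degrees, less where a joint would pass 70% of its speed; a pose out of reach is approached as far as the arm can. A call with a number of a shift or a turn outside -1 to 1 is refused whole. A call with a gripper value outside its range is refused whole. The fingers move at their own pace and stop on an object; "squeeze" is the grip in N (left out, the last holds). Time passes only in rows, so rows that do not move let the fingers close. It gives the time, the measured TCP pose, the force, the opening and the grip force at its end, in the units of the state.
- manip.get_obs(): the state, without advancing time (a new reading comes with each control period).
- optics.camera(name): name is "side" or "top" or "wrist"; returns a dict with "color" (480x640x3 uint8, red, green, blue), "mtx" (3x3 intrinsics, pixels), "R" (3x3) and "t" (3): a world point X has camera coordinates R X + t. Camera axes: x right, y down, z forward; pixel columns grow to the right and rows downward; lengths in m; the calibration is good to about 2 mm. A picture is of the moment at which its call begins. There is no depth.
- manip.hand_in(): hands the job in; it is judged then, once.
The state is a dict: "clock": time; "joint_pos": joint angles; "joint_velocities": joint speeds; "tau": joint torques, N m; "position": TCP position; "ee_rot": TCP orientation; "ft_force": force on the tool from outside, world axes, zero at the start; "torque": the same for the moment, N m; "grip_width": opening from 0.0 (shut) to 1.0 (fully open); "grasp_force": force on a finger pad.
Only numpy, scipy, OpenCV 4.12 (cv2) and the standard library are available. Lean on these libraries where they do the work, as an engineer would, in place of code of your own. Each camera call takes 0.05 s, during which the arm holds its last target. There are 200 camera calls.

## Working session

There is one attempt and no reset: what is moved stays moved. The work goes in short steps, Python scripts to look and compute and a tool call to move; the robot and the scene stay as the last step left them, time stands still between calls to the robot, and variables do not carry over. Pictures are saved under pics/ and viewed, at most 10 in all, crops included, and the job is handed in when it is done.

Besides the shell and the picture viewer there is one more tool, called in YAML: its name, and indented under it one key for each argument. jog_arm: Moves the arm, as the interface text tells. Scaled input: -1 to 1 covers 0.025 m each way for a shift and 4 degrees each way for a turn. Its arguments: {"type":"object","properties":{"dr":{"type":"array","items":{"type":"array","items":{"type":"number"}}},"translation":{"type":"array","items":{"type":"array","items":{"type":"number"}}},"jaw":{"type":"array","items":{"type":"number"}},"squeeze":{"type":"number"}},"required":["dr","translation","jaw"]}

```bash
ls; mkdir -p pics; python3 - <<'E'
from workcell import manip, optics
import cv2, numpy as np
np.set_printoptions(precision=4,suppress=True)
for n in ("top","side"):
    c=optics.camera(n); cv2.imwrite(f"pics/{n}0.png",c["color"][:,:,::-1]); np.savez(f"{n}0.npz",**c)
    print(n,c["mtx"],c["R"],c["t"])
print(manip.get_obs())
E
```

```text
pics
top [[448.3818   0.     318.6891]
 [  0.     448.3818 231.7156]
 [  0.       0.       1.    ]] [[ 0.0072 -0.9999  0.0076]
 [-0.9942 -0.008  -0.1071]
 [ 0.1072 -0.0068 -0.9942]] [-0.1645  0.5644  0.9971]
side [[528.5665   0.     321.0354]
 [  0.     528.5665 248.36  ]
 [  0.       0.       1.    ]] [[ 0.9882 -0.1527 -0.011 ]
 [-0.068  -0.3731 -0.9253]
 [ 0.1371  0.9152 -0.379 ]] [-0.5747  0.0348  1.0117]
{'clock': 0.1, 'joint_pos': array([ 1.1204,  0.3328, -0.0647,  1.4608,  0.0216,  1.3499, -0.0885]), 'joint_velocities': array([-0.0006, -0.0016, -0.0014, -0.0034, -0.0007, -0.0008,  0.0001]), 'tau': array([  0.0015, -62.675 ,   0.0495, -39.2426,   0.0164,   0.007 ,
        -0.    ]), 'position': array([ 0.2592, -0.5684,  0.2306]), 'ee_rot': array([ 0.9772,  0.2123, -0.0002, -0.0006]), 'ft_force': array([ 0.2218, -0.1205, -0.2597]), 'torque': array([ 0.0001,  0.026 , -0.0168]), 'grasp_force': 0.0, 'grip_width': 1.0022698170415674}
```

View pics/top0.png

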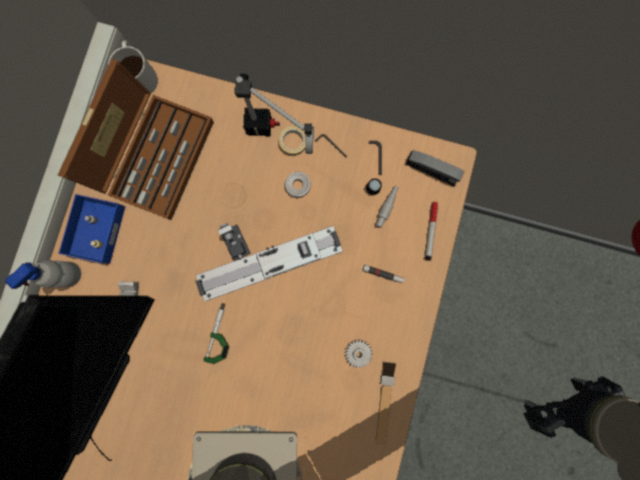

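View pics/side0.png

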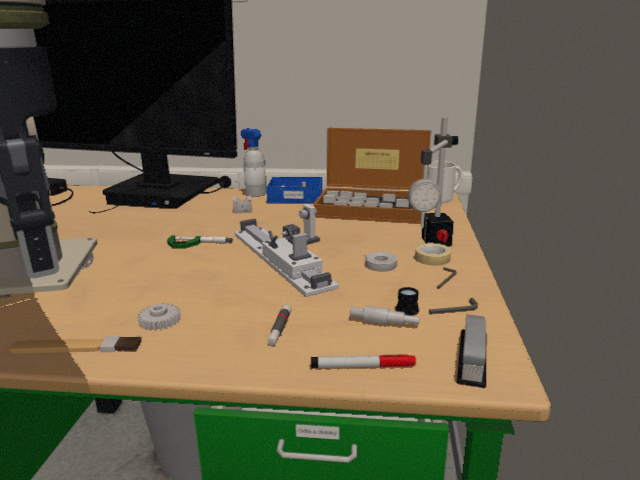

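The top view shows the rail from (200,290) to (338,240), the station at (235,240) and the plug gauge at (383,273). I'll enlarge both.

```bash
python3 - <<'E'
import cv2, numpy as np
t=np.load("top0.npz")["color"][:,:,::-1]; s=np.load("side0.npz")["color"][:,:,::-1]
a=cv2.resize(t[215:310,190:410],None,fx=3.6,fy=3.6,interpolation=cv2.INTER_CUBIC)
b=cv2.resize(s[195:350,225:345],None,fx=1.6,fy=1.6,interpolation=cv2.INTER_CUBIC)
cv2.imwrite("pics/a.png",a)
b=cv2.resize(s[195:350,225:345],None,fx=3.8,fy=3.8,interpolation=cv2.INTER_CUBIC)
cv2.imwrite("pics/b.png",b)
print(a.shape,b.shape)
E
```

```text
(342, 792, 3) (589, 456, 3)
```

View pics/a.png

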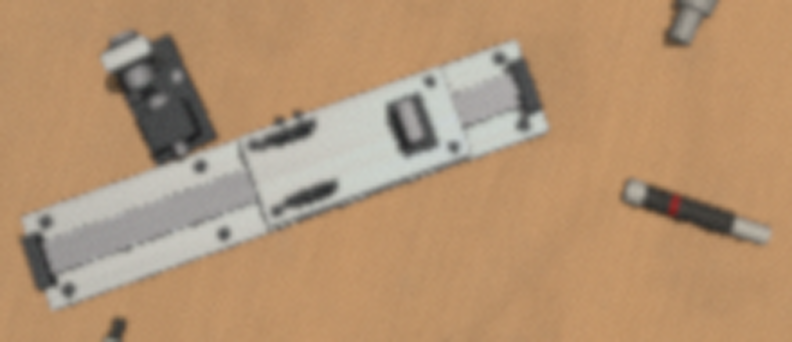

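View pics/b.png

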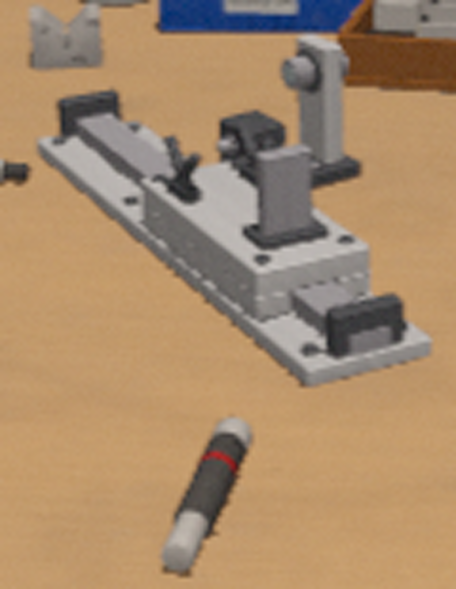

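The top crop shows the gauge from (625,190), the short end, to (771,235), the long end. The tab is at (412,117), the forks at (283,132) and (305,196), the ridges at (280,121) and (297,115), and the ball at about (180,150). The side crop agrees, so I'll convert these to positions.

```bash
cat > h.py <<'E'
import numpy as np, cv2
from scipy.spatial.transform import Rotation as Ro
np.set_printoptions(precision=4,suppress=True)
def ray(c,uv,z):
    R,t=c["R"],c["t"]; d=R.T@np.linalg.solve(c["mtx"],[uv[0],uv[1],1.]); o=-R.T@t
    return o+d*(z-o[2])/d[2]
def proj(c,X):
    p=c["mtx"]@(c["R"]@np.asarray(X)+c["t"]); return p[:2]/p[2]
def full(p,f,ox,oy): return ((p[0]+.5)/f-.5+ox,(p[1]+.5)/f-.5+oy)
E
python3 - <<'E'
from h import *
T=dict(np.load("top0.npz"));S=dict(np.load("side0.npz"))
P=lambda p,z: ray(T,full(p,3.6,190,215),z)
Q=lambda p,z: ray(S,full(p,3.8,225,195),z)
lt,lb,rt,rb=[P(p,.010) for p in((22,215),(52,310),(518,40),(549,128))]
print("rail c",(lt+lb+rt+rb)/4,"ydir",lt+lb-rt-rb, np.linalg.norm(lt+lb-rt-rb)/2,np.linalg.norm(lt-lb))
d=lt+lb-rt-rb; print("yaw of rail y (deg)",np.degrees(np.arctan2(d[1],d[0])))
for n,p,z in (("tab",(412,115),.08),("V+",(283,132),.06),("V-",(305,196),.06),("ridge",(280,121),.036),("ridge",(297,115),.036),("ball",(180,150),.045),
 ("c1",(240,143),.036),("c2",(268,228),.036),("c3",(440,65),.036),("c4",(470,152),.036),("gshort",(625,190),.008),("glong",(771,235),.008)): print(n,P(p,z))
print("side: gshort",Q((236,424),.012),"glong",Q((178,566),.008), "tabtop",Q((285,150),.08))
E
```

```text
rail c [ 0.495  -0.0463  0.01  ] ydir [-0.2345  0.6351  0.    ] 0.3385294805802666 0.06385553357636851
yaw of rail y (deg) 110.26511158955728
tab [ 0.5276 -0.1283  0.08  ]
V+ [ 0.5179 -0.0485  0.06  ]
V- [ 0.4788 -0.0628  0.06  ]
ridge [ 0.5264 -0.044   0.036 ]
ridge [ 0.5303 -0.0546  0.036 ]
ball [0.5072 0.017  0.045 ]
c1 [ 0.5123 -0.0191  0.036 ]
c2 [ 0.4592 -0.0378  0.036 ]
c3 [ 0.5627 -0.1446  0.036 ]
c4 [ 0.5078 -0.164   0.036 ]
gshort [ 0.4854 -0.2646  0.008 ]
glong [ 0.4572 -0.3587  0.008 ]
side: gshort [ 0.4859 -0.2681  0.012 ] glong [ 0.4553 -0.3653  0.008 ] tabtop [ 0.5237 -0.1332  0.08  ]
```

jog_arm:
  translation:
    - [0.93,-0.45,0]
    - [0.93,-0.45,0]
    - [0.93,-0.45,0]
    - [0.93,-0.45,0]
    - [0.93,-0.45,0]
    - [0.93,-0.45,0]
    - [0.93,-0.45,0]
    - [0.93,-0.45,0]
    - [0.93,-0.45,0]
    - [0.93,-0.45,0]
  dr:
    - [0,0,0]
    - [0,0,0]
    - [0,0,0]
    - [0,0,0]
    - [0,0,0]
    - [0,0,0]
    - [0,0,0]
    - [0,0,0]
    - [0,0,0]
    - [0,0,0]
  jaw: [1,1,1,1,1,1,1,1,1,1]

```text
clock: 1.1
position: [0.4246, -0.3689, 0.231]
ee_rot: [0.977, 0.212, -0.0, -0.0]
ft_force: [0.8, -0.1, -0.3]
grip_width: 1.002
grasp_force: 0.0
```

jog_arm:
  translation:
    - [0.93,-0.45,0]
    - [0.93,-0.45,0]
    - [0.93,-0.45,0]
    - [0,0,0]
    - [0,0,0]
    - [0,0,0]
    - [0,0,0]
    - [0,0,0]
    - [0,0,0]
    - [0,0,0]
  dr:
    - [0,0,0]
    - [0,0,0]
    - [0,0,0]
    - [0,0,-1]
    - [0,0,-1]
    - [0,0,-1]
    - [0,0,-1]
    - [0,0,-1]
    - [0,0,-1]
    - [0,0,-1]
  jaw: [1,1,1,1,1,1,1,1,1,1]

```text
clock: 2.1
position: [0.4734, -0.3101, 0.2309]
ee_rot: [0.896, 0.444, -0.0, -0.0]
ft_force: [-0.5, 1.2, -0.1]
grip_width: 1.002
grasp_force: 0.0
```

jog_arm:
  translation:
    - [0,0,0]
    - [0,0,0]
    - [0,0,0]
    - [0,0,0]
    - [0,0,0]
    - [0,0,0]
    - [0,0,0]
  dr:
    - [0,0,-1]
    - [0,0,-1]
    - [0,0,-1]
    - [0,0,-1]
    - [0,0,-1]
    - [0,0,-0.2]
    - [0,0,0]
  jaw: [1,1,1,1,1,1,1]

```text
clock: 2.8
position: [0.4735, -0.3102, 0.2311]
ee_rot: [0.803, 0.596, -0.0, -0.0]
ft_force: [-0.2, -0.2, -0.5]
grip_width: 0.998
grasp_force: 0.0
```

```bash
python3 - <<'E'
from h import *
from workcell import manip, optics
o=manip.get_obs(); print(o["clock"],o["position"],o["ee_rot"],o["joint_pos"],Ro.from_quat(o["ee_rot"]).as_matrix())
c=optics.camera("wrist"); cv2.imwrite("pics/w1.png",c["color"][:,:,::-1]); np.savez("w1.npz",**c)
print(proj(c,[.473,-.308,.008]), proj(c,[.4572,-.3587,.008]))
E
```

```text
2.8 [ 0.4735 -0.3102  0.2311] [ 0.8026  0.5965 -0.0001 -0.0002] [ 0.8088  0.2258 -0.3601  1.6059  0.0814  1.3251  0.1446] [[ 0.2884  0.9575 -0.0003]
 [ 0.9575 -0.2884  0.0002]
 [ 0.0001 -0.0003 -1.    ]]
[314.0203 202.0238] [313.5862 247.0641]
```

View pics/w1.png

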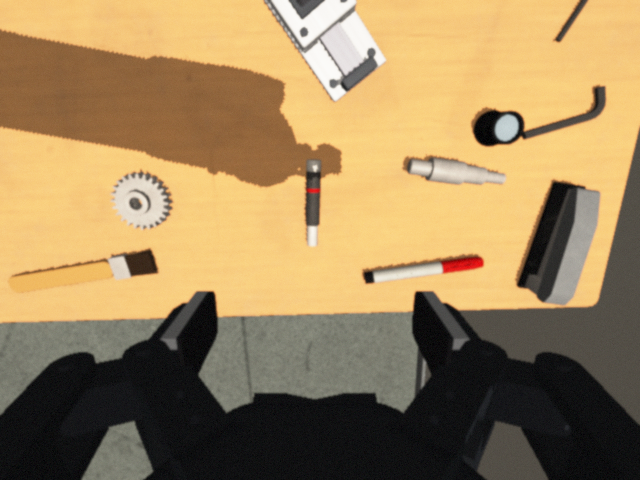

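The wrist view shows the gauge upright in the image: short tip at about (315,159), long tip at about (312,246), and the dark handle from row 172 to 227.

```bash
python3 - <<'E'
from h import *
c=dict(np.load("w1.npz"))
im=c["color"].astype(int)
roi=im[172:225,295:332]; m=(roi.sum(2)<210)|((roi[:,:,0]>120)&(roi[:,:,1]<60))
ys,xs=np.nonzero(m); ok=xs>3
for y in (178,190,205,220):
    r=np.nonzero(m[y-172])[0]; print(y,r.min()+295,r.max()+295)
a=ray(c,(315,159),.009);b=ray(c,(312.2,246),.006); print(a,b,np.linalg.norm(a-b),(a+b)/2, "cam",-c["R"].T@c["t"])
u=(a-b)/np.linalg.norm(a-b); print("handle from tips",b+54e-3*u, "ang",np.degrees(np.arctan2(u[1],u[0])))
h1=ray(c,(314,172.5),.008);h2=ray(c,(313,226.5),.008);print("handle mid",(h1+h2)/2,np.linalg.norm(h1-h2))
E
```

```text
178 307 319
190 307 319
205 306 309
220 307 308
[ 0.4876 -0.2633  0.009 ] [ 0.4558 -0.3576  0.006 ] 0.09958675525475352 [ 0.4717 -0.3105  0.0075] cam [ 0.4948 -0.2374  0.3735]
handle from tips [ 0.473  -0.3065  0.0076] ang 71.40620210882447
handle mid [ 0.473  -0.3058  0.008 ] 0.06091250083666259
```

jog_arm:
  translation:
    - [0.12,0,1]
    - [0,0,1]
    - [0,0,1]
    - [0,0,1]
    - [0,0,1]
    - [0,0,1]
    - [0,0,1]
    - [0,0,1]
    - [0,0,0.6]
    - [0,0,0.1]
  dr:
    - [0,0,0.2]
    - [0,0,0]
    - [0,0,0]
    - [0,0,0]
    - [0,0,0]
    - [0,0,0]
    - [0,0,0]
    - [0,0,0]
    - [0,0,0]
    - [0,0,0]
  jaw: [0.5,0.5,0.5,0.5,0.5,0.5,0.5,0.5,0.5,0.5]

```text
clock: 3.85
position: [0.4735, -0.3067, 0.0121]
ee_rot: [0.807, 0.591, -0.001, -0.001]
ft_force: [0.2, -0.3, -0.4]
grip_width: 0.497
grasp_force: 0.0
```

jog_arm:
  translation:
    - [0,0,0.1]
    - [0,0,0.1]
    - [0,0,0.1]
    - [0,0,0]
  dr:
    - [0,0,0]
    - [0,0,0]
    - [0,0,0]
    - [0,0,0]
  jaw: [0.4,0.4,0.4,0.4]

```text
clock: 4.25
position: [0.4747, -0.3075, 0.0066]
ee_rot: [0.806, 0.591, 0.0, 0.0]
ft_force: [0.3, -0.3, -0.0]
grip_width: 0.396
grasp_force: 0.0
```

jog_arm:
  translation:
    - [0,0,0.1]
    - [0,0,0]
    - [0,0,0]
    - [0,0,0]
    - [0,0,0]
    - [0,0,0]
    - [0,0,0]
  dr:
    - [0,0,0]
    - [0,0,0]
    - [0,0,0]
    - [0,0,0]
    - [0,0,0]
    - [0,0,0]
    - [0,0,0]
  jaw: [0.4,0,0,0,0,0,0]
  squeeze: 50

```text
clock: 4.95
position: [0.4746, -0.3074, 0.0039]
ee_rot: [0.806, 0.591, 0.0, 0.0]
ft_force: [-1.5, -0.6, 2.7]
grip_width: 0.159
grasp_force: 48.9
```

jog_arm:
  translation:
    - [0,0,-0.2]
    - [0,0,-0.4]
    - [0,0,-0.5]
    - [0,0,-0.5]
    - [0,0,0]
  dr:
    - [0,0,0]
    - [0,0,0]
    - [0,0,0]
    - [0,0,0]
    - [0,0,0]
  jaw: [0,0,0,0,0]

```text
clock: 5.45
position: [0.4759, -0.3081, 0.0465]
ee_rot: [0.806, 0.591, 0.001, 0.002]
ft_force: [0.1, 0.2, -0.8]
grip_width: 0.16
grasp_force: 48.8
```

```bash
python3 - <<'E'
from h import *
from workcell import manip, optics
c=optics.camera("side"); d=optics.camera("wrist"); o=manip.get_obs(); print(o["grip_width"],o["ft_force"])
X=o["position"]; u,v=proj(c,X).astype(int); p,q=proj(d,X).astype(int); print(u,v,p,q)
A=cv2.resize(c["color"][v-60:v+60,u-50:u+50,::-1],None,fx=4,fy=4,interpolation=3)
B=cv2.resize(d["color"][max(q-90,0):q+30,p-50:p+50,::-1],None,fx=4,fy=4,interpolation=3)[:480]
B=cv2.copyMakeBorder(B,0,480-B.shape[0],0,0,0)
cv2.imwrite("pics/g.png",np.hstack([A,B]))
E
```

```text
0.16502233090915197 [ 0.5829  0.2442 -1.4718]
280 300 314 298
```

View pics/g.png

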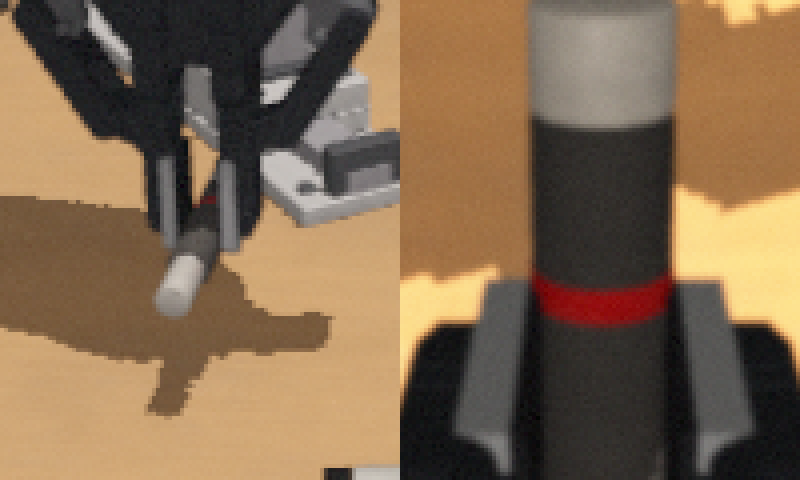

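The side and wrist views show the rod lifted between the pad tips, level, with its axis about 4 mm above the TCP. Next I'll lift and turn it by about +128° of yaw.

jog_arm:
  translation:
    - [0,0,-1]
    - [0,0,-1]
    - [0,0,-1]
    - [0,0,-1]
    - [0,0,-0.2]
    - [0,0,0]
    - [0,0,0]
    - [0,0,0]
    - [0,0,0]
    - [0,0,0]
  dr:
    - [0,0,0]
    - [0,0,0]
    - [0,0,-1]
    - [0,0,-1]
    - [0,0,-1]
    - [0,0,-1]
    - [0,0,-1]
    - [0,0,-1]
    - [0,0,-1]
    - [0,0,-1]
  jaw: [0,0,0,0,0,0,0,0,0,0]

```text
clock: 6.55
position: [0.4741, -0.3072, 0.1481]
ee_rot: [0.611, 0.792, -0.0, -0.001]
ft_force: [0.7, -0.1, -0.8]
grip_width: 0.162
grasp_force: 49.0
```

jog_arm:
  translation:
    - [0,0,0]
    - [0,0,0]
    - [0,0,0]
    - [0,0,0]
    - [0,0,0]
    - [0,0,0]
    - [0,0,0]
    - [0,0,0]
    - [0,0,0]
    - [0,0,0]
  dr:
    - [0,0,-1]
    - [0,0,-1]
    - [0,0,-1]
    - [0,0,-1]
    - [0,0,-1]
    - [0,0,-1]
    - [0,0,-1]
    - [0,0,-1]
    - [0,0,-1]
    - [0,0,-1]
  jaw: [0,0,0,0,0,0,0,0,0,0]

```text
clock: 7.55
position: [0.4741, -0.3072, 0.1481]
ee_rot: [0.303, 0.953, 0.0, -0.001]
ft_force: [-0.7, 0.5, -2.0]
grip_width: 0.163
grasp_force: 48.9
```

jog_arm:
  translation:
    - [0,0,0]
    - [0,0,0]
    - [0,0,0]
    - [0,0,0]
    - [0,0,0]
    - [0,0,0]
    - [0,0,0]
    - [0,0,0]
    - [0,0,0]
    - [0,0,0]
  dr:
    - [0,0,-1]
    - [0,0,-1]
    - [0,0,-1]
    - [0,0,-1]
    - [0,0,-1]
    - [0,0,-1]
    - [0,0,-1]
    - [0,0,-1]
    - [0,0,-1]
    - [0,0,-1]
  jaw: [0,0,0,0,0,0,0,0,0,0]

```text
clock: 8.55
position: [0.4741, -0.3072, 0.1481]
ee_rot: [-0.041, 0.999, 0.0, -0.0]
ft_force: [0.4, 0.4, -1.9]
grip_width: 0.161
grasp_force: 48.9
```

jog_arm:
  translation:
    - [0,0,0]
    - [0,0,0]
    - [0,0,0]
    - [0,0,0]
    - [0,0,0]
  dr:
    - [0,0,-1]
    - [0,0,-1]
    - [0,0,-1]
    - [0,0,-1]
    - [0,0,0]
  jaw: [0,0,0,0,0]

```text
clock: 9.05
position: [0.4741, -0.3072, 0.1482]
ee_rot: [-0.179, 0.984, 0.0, -0.0]
ft_force: [0.4, -0.1, -1.4]
grip_width: 0.159
grasp_force: 48.9
```

```bash
python3 - <<'E'
from h import *
from workcell import manip, optics
o=manip.get_obs(); R=Ro.from_quat(o["ee_rot"]).as_matrix(); print(o["clock"],o["position"],o["joint_pos"],R)
print("yaw x",np.degrees(np.arctan2(R[1,0],R[0,0])))
d=np.array([.500,-.0595,.15])-o["position"]; print(R.T@d/.025)
E
```

```text
9.05 [ 0.4741 -0.3072  0.1482] [ 1.0593  0.3388 -0.6748  1.6988  0.2258  1.1843  2.2561] [[-0.9363 -0.3513 -0.0008]
 [-0.3513  0.9363  0.0006]
 [ 0.0005  0.0009 -1.    ]]
yaw x -159.43144395213312
[-4.4498  8.9149 -0.0675]
```

jog_arm:
  translation:
    - [-0.44,0.89,0]
    - [-0.44,0.89,0]
    - [-0.44,0.89,0]
    - [-0.44,0.89,0]
    - [-0.44,0.89,0]
    - [-0.44,0.89,0]
    - [-0.44,0.89,0]
    - [-0.44,0.89,0]
    - [-0.44,0.89,0]
    - [-0.44,0.89,0]
  dr:
    - [0,0,0]
    - [0,0,0]
    - [0,0,0]
    - [0,0,0]
    - [0,0,0]
    - [0,0,0]
    - [0,0,0]
    - [0,0,0]
    - [0,0,0]
    - [0,0,0]
  jaw: [0,0,0,0,0,0,0,0,0,0]

```text
clock: 10.05
position: [0.4994, -0.0594, 0.1486]
ee_rot: [-0.177, 0.984, -0.0, -0.0]
ft_force: [-0.5, 0.0, -1.7]
grip_width: 0.158
grasp_force: 49.0
```

jog_arm:
  translation:
    - [0,0,0]
    - [0,0,0]
  dr:
    - [0,0,0]
    - [0,0,0]
  jaw: [0,0]

```text
clock: 10.25
position: [0.4994, -0.0602, 0.1486]
ee_rot: [-0.178, 0.984, -0.0, -0.0]
ft_force: [-0.3, -0.8, -1.6]
grip_width: 0.164
grasp_force: 49.0
```

```bash
python3 - <<'E'
from h import *
from workcell import manip, optics
c=optics.camera("wrist"); np.savez("w2.npz",**c); cv2.imwrite("pics/w2.png",c["color"][:,:,::-1])
c=optics.camera("side"); np.savez("s2.npz",**c)
o=manip.get_obs(); print(o["clock"],o["position"],o["ee_rot"],o["joint_pos"])
E
```

```text
10.35 [ 0.4994 -0.0614  0.1486] [-0.177   0.9842 -0.0001 -0.0002] [ 0.7897  0.222  -0.8348  1.8475  0.1801  1.1502  1.8196]
```

View pics/w2.png

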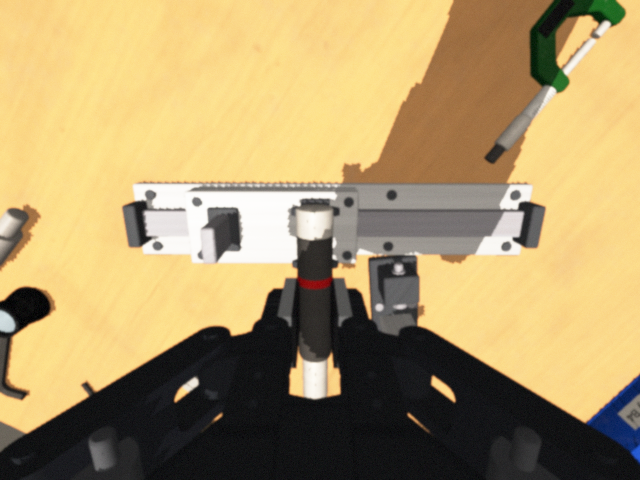

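The wrist view shows the rail level in the image, the carriage plate at columns 190–358, the tab near (218,235) and the station near (398,265). I'll enlarge that area.

```bash
python3 - <<'E'
from h import *
c=np.load("w2.npz")["color"][:,:,::-1]
cv2.imwrite("pics/w2c.png",cv2.resize(c[180:310,180:420],None,fx=3.3,fy=3.3,interpolation=3))
E
```

```text
(no output)
```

View pics/w2c.png

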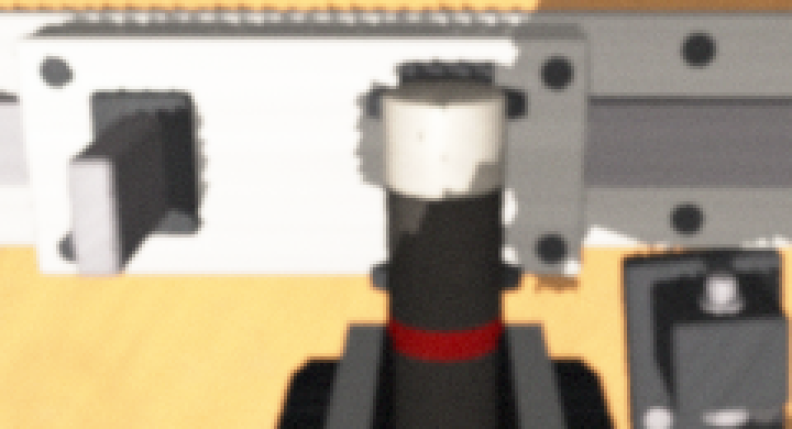

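The crop shows the tab's top face centred at (94,217), the far fork's tips at (372,105) and (515,103), and the near fork's at (380,275) and (515,275). The ball is at about (722,290), and the handle's short-side edge is at (445,195).

```bash
python3 - <<'E'
from h import *
c=dict(np.load("w2.npz"))
P=lambda p,z: ray(c,full(p,3.3,180,180),z)
yaw=np.radians(20.3); X=np.array([np.cos(yaw),np.sin(yaw)]);Y=np.array([-X[1],X[0]]); O=np.array([.5,-.06])
tcp=np.array([.4994,-.0608])
print("tcp rail",(tcp-O)@X,(tcp-O)@Y)
for n,p,z in (("BL",(40,272),.036),("BR",(580,273),.036),("TL",(20,37),.036),("TR",(586,30),.036),("tab",(94,217),.08),("tabL",(72,218),.08),("tabR",(116,218),.08),("tabtop",(92,160),.08),("tabbot",(97,273),.08),
 ("f1a",(372,105),.064),("f1b",(515,103),.064),("f2a",(380,275),.064),("f2b",(515,275),.064),("ball",(722,290),.028),("ball40",(722,290),.04),("rodL",(388,260),.153),("rodR",(503,260),.153),("handleedge",(445,197),.159),("tip",(445,92),.159)):
    w=P(p,z)[:2]; print(n,w,"rail",(w-O)@X,(w-O)@Y)
E
```

```text
tcp rail -0.0008402818820257341 -0.0005421497567455702
BL [ 0.561  -0.1425] rail 0.028564509191641062 -0.09854660811884676
BR [ 0.5141 -0.0165] rail 0.028345881826711633 0.03586855299363062
TL [ 0.5053 -0.1616] rail -0.03027338582923138 -0.09716313970508315
TR [ 0.4575 -0.0385] rail -0.03239057547848336 0.03488772754507082
tab [ 0.523  -0.1251] rail -0.0010408524729631809 -0.06904660434260397
tabL [ 0.5247 -0.1292] rail -0.0008103965992069528 -0.0735288786834468
tabR [ 0.5216 -0.1209] rail -0.000842642456406386 -0.06460232745452003
tabtop [ 0.5115 -0.1287] rail -0.013062622060361162 -0.06838023670682013
tabbot [ 0.5346 -0.1213] rail 0.011145834982049747 -0.0695089024441805
f1a [ 0.4851 -0.0798] rail -0.02080309735973634 -0.01337371276628687
f1b [ 0.4741 -0.0516] rail -0.021345583075447927 0.01687662756667952
f2a [ 0.5209 -0.0653] rail 0.017807614633990044 -0.012199850368434056
f2b [ 0.5104 -0.0372] rail 0.017699445097160163 0.017738302758184527
ball [0.5083 0.0217] rail 0.036111126115784375 0.073757383252376
ball40 [0.5047 0.0169] rail 0.03111358434320852 0.07047746860970093
rodL [ 0.4831 -0.0722] rail -0.02012602564376152 -0.005590808949604462
rodR [ 0.4777 -0.0578] rail -0.02018181772058292 0.00985165002135737
handleedge [ 0.4703 -0.0688] rail -0.030968801945229413 0.00202287361863184
tip [ 0.4576 -0.0736] rail -0.04449517848846661 0.0019734239405367754
```

jog_arm:
  translation:
    - [0,0,0.6]
    - [0,0,0.6]
    - [0,0,0.6]
    - [0,0,0.6]
    - [0,0,0.5]
    - [0,0,0.3]
    - [0,0,0.2]
    - [0,0,0]
    - [0,0,0]
  dr:
    - [0,0,0]
    - [0,0,0]
    - [0,0,0]
    - [0,0,0]
    - [0,0,0]
    - [0,0,0]
    - [0,0,0]
    - [0,0,0]
    - [0,0,0]
  jaw: [0,0,0,0,0,0,0,0,0]

```text
clock: 11.25
position: [0.4999, -0.0604, 0.0642]
ee_rot: [-0.178, 0.984, -0.0, 0.0]
ft_force: [0.5, 0.5, -1.4]
grip_width: 0.159
grasp_force: 49.0
```

jog_arm:
  translation:
    - [0,0,0.1]
    - [0,0,0]
    - [0,0,0]
  dr:
    - [0,0,0]
    - [0,0,0]
    - [0,0,0]
  jaw: [0,0,0]

```text
clock: 11.55
position: [0.4997, -0.0605, 0.0615]
ee_rot: [-0.178, 0.984, -0.0, 0.0]
ft_force: [-0.1, 0.0, -0.1]
grip_width: 0.165
grasp_force: 49.0
```

jog_arm:
  translation:
    - [0,0,0.06]
    - [0,0,0]
    - [0,0,0]
  dr:
    - [0,0,0]
    - [0,0,0]
    - [0,0,0]
  jaw: [0,0,0]

```text
clock: 11.85
position: [0.4996, -0.0604, 0.0598]
ee_rot: [-0.178, 0.984, -0.0, -0.0]
ft_force: [-0.3, -0.4, -0.6]
grip_width: 0.163
grasp_force: 49.0
```

jog_arm:
  translation:
    - [0,0,0.06]
    - [0,0,0]
    - [0,0,0]
  dr:
    - [0,0,0]
    - [0,0,0]
    - [0,0,0]
  jaw: [0,0,0]

```text
clock: 12.15
position: [0.4995, -0.0604, 0.0583]
ee_rot: [-0.178, 0.984, -0.0, -0.0]
ft_force: [-0.2, 0.4, -1.3]
grip_width: 0.161
grasp_force: 49.0
```

jog_arm:
  translation:
    - [0,0,0.05]
    - [0,0,0]
    - [0,0,0]
  dr:
    - [0,0,0]
    - [0,0,0]
    - [0,0,0]
  jaw: [0,0,0]

```text
clock: 12.45
position: [0.4995, -0.0603, 0.057]
ee_rot: [-0.178, 0.984, 0.0, -0.0]
ft_force: [-0.6, -0.1, -1.2]
grip_width: 0.155
grasp_force: 49.0
```

jog_arm:
  translation:
    - [0,0,0.05]
    - [0,0,0]
    - [0,0,0]
  dr:
    - [0,0,0]
    - [0,0,0]
    - [0,0,0]
  jaw: [0,0,0]

```text
clock: 12.75
position: [0.4999, -0.0607, 0.0566]
ee_rot: [-0.178, 0.984, -0.0, 0.0]
ft_force: [-4.3, 0.4, 9.8]
grip_width: 0.16
grasp_force: 50.4
```

jog_arm:
  translation:
    - [0,0,0]
    - [0,0,0]
    - [0,0,0]
    - [0,0,0]
    - [0,0,0]
  dr:
    - [0,0,0]
    - [0,0,0]
    - [0,0,0]
    - [0,0,0]
    - [0,0,0]
  jaw: [0.2,0.25,0.3,0.4,0.4]
  squeeze: 20

```text
clock: 13.25
position: [0.4996, -0.0604, 0.0557]
ee_rot: [-0.178, 0.984, -0.0, -0.0]
ft_force: [-0.1, -0.6, -0.4]
grip_width: 0.399
grasp_force: 0.0
```

jog_arm:
  translation:
    - [0,0,-0.2]
    - [0,0,-0.4]
    - [0,0,-0.8]
    - [0,0,-1]
    - [0,0,-1]
    - [0,0,0]
    - [0,0,0]
  dr:
    - [0,0,0]
    - [0,0,0]
    - [0,0,0]
    - [0,0,0]
    - [0,0,0]
    - [0,0,0]
    - [0,0,0]
  jaw: [0.4,0.4,0.4,0.4,0.4,0.4,0.4]

```text
clock: 13.95
position: [0.4999, -0.0606, 0.1417]
ee_rot: [-0.178, 0.984, -0.001, 0.001]
ft_force: [-0.5, 0.1, -0.5]
grip_width: 0.403
grasp_force: 0.0
```

```bash
python3 - <<'E'
from h import *
from workcell import manip, optics
c=optics.camera("wrist"); np.savez("w3.npz",**c)
s=optics.camera("side"); np.savez("s3.npz",**s); t=optics.camera("top"); np.savez("t3.npz",**t)
A=cv2.resize(c["color"][170:330,170:430,::-1],(780,480),interpolation=3)[:, :480]
A=cv2.resize(c["color"][180:340,185:425,::-1],(600,400),interpolation=3)
B=cv2.resize(s["color"][220:300,265:305,::-1],(200,400),interpolation=3)
cv2.imwrite("pics/w3.png",np.hstack([A,B]))
o=manip.get_obs(); print(o["clock"],o["position"],o["grip_width"])
E
```

```text
14.1 [ 0.499  -0.0604  0.1402] 0.39954263772273624
```

View pics/w3.png

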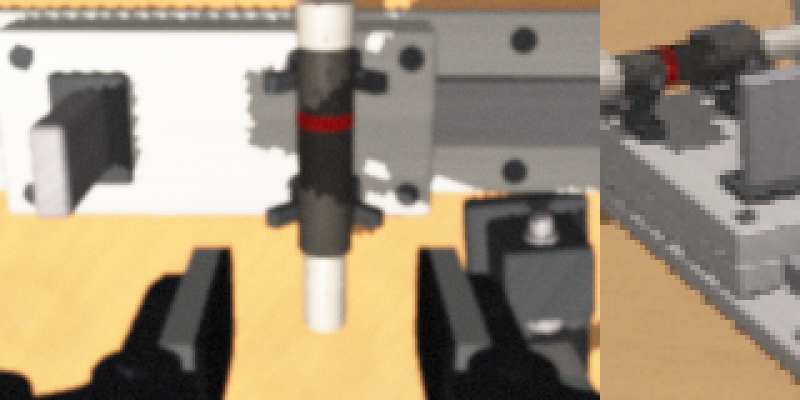

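The gauge is seated in both forks, with its long end at the bottom of the image, which is the sensor side. Next I'll check its centring, the tab position and the travel needed to the ball.

```bash
python3 - <<'E'
from h import *
c=dict(np.load("w3.npz"));w2=dict(np.load("w2.npz"));T=dict(np.load("top0.npz"));S=dict(np.load("side0.npz"))
yaw=np.radians(20.3); X=np.array([np.cos(yaw),np.sin(yaw)]);Y=np.array([-X[1],X[0]]); O=np.array([.5,-.06])
rl=lambda w:np.array([(w[:2]-O)@X,(w[:2]-O)@Y,w[2]])
P=lambda p,z: ray(c,full(p,2.5,185,180),z)
for n,p,z in (("hS",(326,50),.068),("hL",(325,255),.064),("tipL",(325,330),.063),("f1a",(280,78),.064),("f1b",(380,78),.064),("f2a",(276,214),.064),("f2b",(375,214),.064),("rodl",(301,150),.061),("rodr",(354,150),.061),("tab",(51,170),.08)):
    print(n,rl(P(p,z)))
def tri(obs):
    A=[];b=[]
    for k,uv in obs:
        d=k["R"].T@np.linalg.solve(k["mtx"],[*uv,1.]);d/=np.linalg.norm(d);M=np.eye(3)-np.outer(d,d);A.append(M);b.append(M@(-k["R"].T@k["t"]))
    x=np.linalg.lstsq(np.vstack(A),np.hstack(b),rcond=None)[0]; return x
obs=[(c,full((541,230),2.5,185,180)),(w2,full((722,290),3.3,180,180)),(T,full((180,150),3.6,190,215)),(S,full((228,145),3.8,225,195))]
print("ball all",rl(tri(obs)),"wrist+side",rl(tri([obs[0],obs[1],obs[3]])),"top+side",rl(tri(obs[2:])))
E
```

```text
hS [-0.0309  0.0018  0.068 ]
hL [0.0299 0.0018 0.064 ]
tipL [0.0549 0.0019 0.063 ]
f1a [-0.0224 -0.0106  0.064 ]
f1b [-0.0225  0.0164  0.064 ]
f2a [ 0.0172 -0.0122  0.064 ]
f2b [0.0171 0.0159 0.064 ]
rodl [-0.001  -0.0051  0.061 ]
rodr [-0.001   0.0098  0.061 ]
tab [-0.0014 -0.0695  0.08  ]
ball all [0.0365 0.0733 0.0269] wrist+side [0.0375 0.0743 0.0259] top+side [0.0358 0.0721 0.0268]
```

jog_arm:
  translation:
    - [0,-0.72,0]
    - [0,-0.72,0]
    - [0,-0.72,0]
    - [0,-0.72,0]
    - [0,0,0]
    - [0,0,0]
  dr:
    - [0,0,0]
    - [0,0,0]
    - [0,0,0]
    - [0,0,0]
    - [0,0,0]
    - [0,0,0]
  jaw: [0.4,0.4,0.4,0.4,0.4,0.4]

```text
clock: 14.7
position: [0.5249, -0.1283, 0.1405]
ee_rot: [-0.178, 0.984, 0.0, -0.0]
ft_force: [0.1, -0.2, -0.7]
grip_width: 0.402
grasp_force: 0.0
```

jog_arm:
  translation:
    - [0,0,0.8]
    - [0,0,0.8]
    - [0,0,0.8]
    - [0,0,0.6]
    - [0,0,0.4]
    - [0,0,0.2]
    - [0,0,0]
    - [0,0,0]
  dr:
    - [0,0,0]
    - [0,0,0]
    - [0,0,0]
    - [0,0,0]
    - [0,0,0]
    - [0,0,0]
    - [0,0,0]
    - [0,0,0]
  jaw: [0.4,0.4,0.4,0.4,0.4,0.4,0.4,0.4]

```text
clock: 15.5
position: [0.5253, -0.1278, 0.0514]
ee_rot: [-0.178, 0.984, -0.0, 0.0]
ft_force: [-0.6, -0.2, 0.8]
grip_width: 0.399
grasp_force: 0.0
```

jog_arm:
  translation:
    - [0,0,0]
    - [0,0,0]
    - [0,0,0]
    - [0,0,0]
    - [0,0,0]
    - [0,0,0]
  dr:
    - [0,0,0]
    - [0,0,0]
    - [0,0,0]
    - [0,0,0]
    - [0,0,0]
    - [0,0,0]
  jaw: [0.3,0.2,0.1,0,0,0]
  squeeze: 40

```text
clock: 16.1
position: [0.5251, -0.128, 0.0513]
ee_rot: [-0.178, 0.984, -0.0, 0.0]
ft_force: [-1.8, 0.0, 6.0]
grip_width: 0.108
grasp_force: 39.3
```

jog_arm:
  translation:
    - [0,0.1,0]
    - [0,0.2,0]
    - [0,0.3,0]
    - [0,0.3,0]
    - [0,0.3,0]
    - [0,0.3,0]
    - [0,0.2,0]
    - [0,0.15,0]
    - [0,0.1,0]
    - [0,0.05,0]
  dr:
    - [0,0,0]
    - [0,0,0]
    - [0,0,0]
    - [0,0,0]
    - [0,0,0]
    - [0,0,0]
    - [0,0,0]
    - [0,0,0]
    - [0,0,0]
    - [0,0,0]
  jaw: [0,0,0,0,0,0,0,0,0,0]

```text
clock: 17.1
position: [0.5076, -0.081, 0.0513]
ee_rot: [-0.178, 0.984, -0.0, 0.0]
ft_force: [0.7, -1.7, 5.0]
grip_width: 0.108
grasp_force: 39.4
```

jog_arm:
  translation:
    - [0,0.08,0]
    - [0,0.08,0]
    - [0,0,0]
  dr:
    - [0,0,0]
    - [0,0,0]
    - [0,0,0]
  jaw: [0,0,0]

```text
clock: 17.4
position: [0.5062, -0.0771, 0.0513]
ee_rot: [-0.178, 0.984, -0.0, 0.0]
ft_force: [-1.1, 0.2, 7.1]
grip_width: 0.11
grasp_force: 39.5
```

```bash
cat > f.py <<'E'
from h import *
from workcell import manip
o=manip.get_obs(); yaw=np.radians(20.3); X=np.array([np.cos(yaw),np.sin(yaw)]);Y=np.array([-X[1],X[0]])
p=o["position"][:2]-np.array([.5251,-.128]); print(o["clock"],"along mm",p@Y*1e3,"across",p@X*1e3,"Fy",o["ft_force"][:2]@Y,"Fx",o["ft_force"][:2]@X,"Fz",o["ft_force"][2])
E
python3 f.py
```

```text
17.4 along mm 54.329461329542426 across -0.06612777321340219 Fy 0.5929651420807996 Fx -0.9931790769739088 Fz 7.070537292595226
```

jog_arm:
  translation:
    - [0,0.06,0]
    - [0,0.06,0]
  dr:
    - [0,0,0]
    - [0,0,0]
  jaw: [0,0]

```text
clock: 17.6
position: [0.5053, -0.0746, 0.0513]
ee_rot: [-0.178, 0.984, -0.0, 0.0]
ft_force: [-0.1, -1.3, 5.7]
grip_width: 0.113
grasp_force: 39.4
```

jog_arm:
  translation:
    - [0,0.06,0]
    - [0,0,0]
  dr:
    - [0,0,0]
    - [0,0,0]
  jaw: [0,0]

```text
clock: 17.8
position: [0.5047, -0.0729, 0.0513]
ee_rot: [-0.178, 0.984, -0.0, 0.0]
ft_force: [-0.4, -1.0, 6.5]
grip_width: 0.106
grasp_force: 39.5
```

jog_arm:
  translation:
    - [0,0.06,0]
    - [0,0,0]
  dr:
    - [0,0,0]
    - [0,0,0]
  jaw: [0,0]

```text
clock: 18.0
position: [0.5043, -0.0721, 0.0513]
ee_rot: [-0.178, 0.984, -0.001, 0.001]
ft_force: [0.2, -2.4, 5.6]
grip_width: 0.107
grasp_force: 39.4
```

jog_arm:
  translation:
    - [0,0.06,0]
    - [0,0,0]
  dr:
    - [0,0,0]
    - [0,0,0]
  jaw: [0,0]

```text
clock: 18.2
position: [0.504, -0.0714, 0.0513]
ee_rot: [-0.178, 0.984, -0.001, 0.001]
ft_force: [1.7, -4.4, 4.5]
grip_width: 0.111
grasp_force: 39.3
```

```bash
python3 f.py
```

```text
18.2 along mm 60.37662632143538 across -0.1320610766323907 Fy -4.729968595261414 Fx 0.03974362949435162 Fz 4.453676578819225
```

jog_arm:
  translation:
    - [0,0.06,0]
    - [0,0,0]
  dr:
    - [0,0,0]
    - [0,0,0]
  jaw: [0,0]

```text
clock: 18.4
position: [0.5039, -0.071, 0.0513]
ee_rot: [-0.177, 0.984, -0.001, 0.001]
ft_force: [4.5, -8.5, 1.5]
grip_width: 0.111
grasp_force: 39.2
```

jog_arm:
  translation:
    - [0,0.06,0]
    - [0,0,0]
  dr:
    - [0,0,0]
    - [0,0,0]
  jaw: [0,0]

```text
clock: 18.6
position: [0.5029, -0.0682, 0.0513]
ee_rot: [-0.178, 0.984, -0.001, 0.001]
ft_force: [-0.1, -1.5, 7.1]
grip_width: 0.107
grasp_force: 40.3
```

jog_arm:
  translation:
    - [0,0.06,0]
    - [0,0,0]
  dr:
    - [0,0,0]
    - [0,0,0]
  jaw: [0,0]

```text
clock: 18.8
position: [0.502, -0.0658, 0.0513]
ee_rot: [-0.178, 0.984, -0.0, 0.0]
ft_force: [-1.8, 0.4, 7.6]
grip_width: 0.107
grasp_force: 40.6
```

```bash
python3 f.py
```

```text
18.8 along mm 66.3956633832935 across -0.11792835396624846 Fy 0.9725676230930996 Fx -1.5513371525422177 Fz 7.6313336070123565
```

jog_arm:
  translation:
    - [0,0.05,0]
    - [0,0,0]
  dr:
    - [0,0,0]
    - [0,0,0]
  jaw: [0,0]

```text
clock: 19.0
position: [0.5014, -0.0642, 0.0513]
ee_rot: [-0.178, 0.984, 0.0, 0.0]
ft_force: [-1.5, 0.6, 6.8]
grip_width: 0.114
grasp_force: 40.5
```

jog_arm:
  translation:
    - [0,0.04,0]
    - [0,0,0]
  dr:
    - [0,0,0]
    - [0,0,0]
  jaw: [0,0]

```text
clock: 19.2
position: [0.5009, -0.063, 0.0512]
ee_rot: [-0.178, 0.984, 0.0, 0.0]
ft_force: [-1.8, 1.8, 9.3]
grip_width: 0.104
grasp_force: 40.7
```

jog_arm:
  translation:
    - [0,0.04,0]
    - [0,0,0]
  dr:
    - [0,0,0]
    - [0,0,0]
  jaw: [0,0]

```text
clock: 19.4
position: [0.5005, -0.0617, 0.0513]
ee_rot: [-0.179, 0.984, 0.0, 0.0]
ft_force: [-4.2, 3.0, 9.5]
grip_width: 0.109
grasp_force: 40.9
```

```bash
python3 f.py
```

```text
19.4 along mm 70.71090847136276 across -0.08175363609305708 Fy 4.255976871998047 Fx -2.878548418735673 Fz 9.451684773026821
```

jog_arm:
  translation:
    - [0,0.04,0]
    - [0,0,0]
  dr:
    - [0,0,0]
    - [0,0,0]
  jaw: [0,0]

```text
clock: 19.6
position: [0.5003, -0.0613, 0.0513]
ee_rot: [-0.178, 0.984, 0.0, 0.0]
ft_force: [-2.3, 0.6, 8.6]
grip_width: 0.106
grasp_force: 40.7
```

```bash
python3 f.py
```

```text
19.6 along mm 71.19602423815093 across -0.0999558102776632 Fy 1.3552104683362156 Fx -1.972511158288024 Fz 8.635314140360121
```

jog_arm:
  translation:
    - [0,0.03,0]
    - [0,0,0]
  dr:
    - [0,0,0]
    - [0,0,0]
  jaw: [0,0]

```text
clock: 19.8
position: [0.5003, -0.0611, 0.0513]
ee_rot: [-0.178, 0.984, -0.0, 0.0]
ft_force: [-1.8, -0.1, 7.4]
grip_width: 0.111
grasp_force: 40.5
```

```bash
python3 f.py
```

```text
19.8 along mm 71.38276471236586 across -0.07621738458200855 Fy 0.5168774382987732 Fx -1.7759944421978264 Fz 7.441510710990999
```

jog_arm:
  translation:
    - [0,0.01,0]
    - [0,0,0]
    - [0,0,0]
    - [0,0,0]
    - [0,0,0]
  dr:
    - [0,0,0]
    - [0,0,0]
    - [0,0,0]
    - [0,0,0]
    - [0,0,0]
  jaw: [0,0,0,0,0]

```text
clock: 20.3
position: [0.5002, -0.0611, 0.0513]
ee_rot: [-0.178, 0.984, -0.0, 0.0]
ft_force: [0.2, -2.6, 7.6]
grip_width: 0.108
grasp_force: 40.5
```

```bash
python3 f.py; python3 - <<'E'
from h import *
from workcell import optics
c=optics.camera("wrist");s=optics.camera("side");t=optics.camera("top")
A=cv2.resize(c["color"][180:340,270:510,::-1],(480,320),interpolation=3)
B=cv2.resize(s["color"][200:300,230:330,::-1],(320,320),interpolation=3)
C=cv2.resize(t["color"][215:305,190:350,::-1],(480,270),interpolation=3)
C=cv2.copyMakeBorder(C,0,0,0,320,0)
cv2.imwrite("pics/fin.png",np.vstack([np.hstack([A,B]),C]))
E
```

```text
20.3 along mm 71.3910250986178 across -0.09399242407790928 Fy -2.5123173091117836 Fx -0.6631060416780044 Fz 7.625596588265486
```

View pics/fin.png

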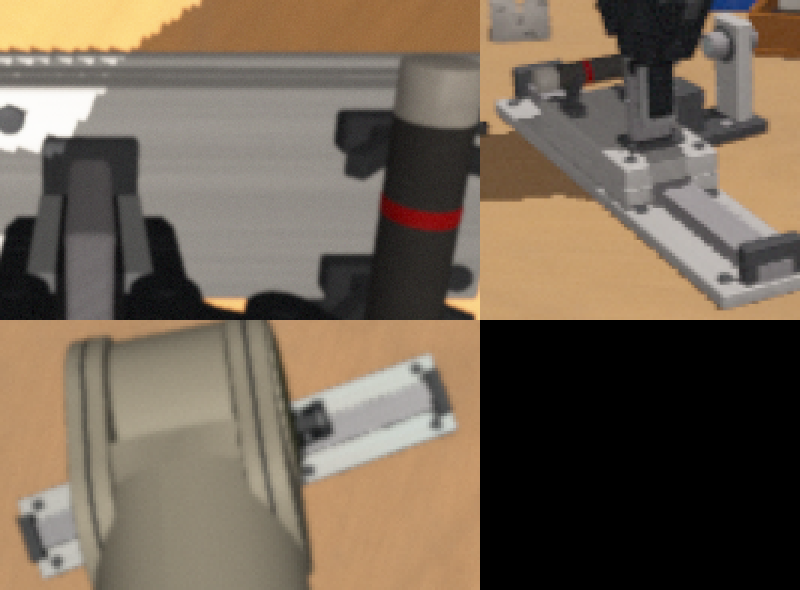

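The final views show the gauge still lying in both V rests and the tab between the pads. The force trace went over the crest, pulled in, and then settled stiffly at 71.4 mm of travel, against about 71 mm predicted by the cameras. I'm handing in.

```bash
python3 f.py; python3 -c "
from workcell import manip
print(manip.hand_in())"
```

```text
20.45 along mm 71.39586489831196 across -0.10311162393259604 Fy -0.12765672688780572 Fx -0.5692952342572771 Fz 6.321490678202721
the job is handed in; nothing more can be done
None
```

The job is handed in at about 20 s: the plug gauge lies in both V rests with its long end to the sensor's side, and by force and position readings the carriage rests in the notch, with the tab still gripped (no verdict was returned).

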